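# Fit and lock the divider comb in the sample splitter

### The arm

A 7-joint arm with a two-finger parallel gripper is mounted at the origin on the work surface. World frame = base frame: x ahead of the robot, y to its left, z up, the work surface at z = 0. Lengths are in m, angles in rad, forces in N, time in s.
With the tool pointing down it reaches from about 0.4 to 0.85 m from the base axis. Payload 10.4 kg.
Tool frame: the origin (TCP) lies midway between the tips of the shut fingers; the grasp point (between the pads) lies 19 mm behind it; z points along the fingers, y is the line along which they close (so a half turn about z gives the same grasp; the last joint's range is limited). The gripper opens to 87 mm and grips with 3 to 60 N. Pads are 19 mm wide; open, the fingers measure 117 mm over their backs; the gripper's body (75 mm by 190 mm) begins 51 mm behind the grasp point.
Start: joints at [1.25, 0.332, -0.065, 1.46, 0.022, 1.35, -0.088], TCP at [0.183, -0.598, 0.2] pointing down, gripper open.
Joint ranges: [-2.6, 2.6], [-0.5, 2.12], [-1.47, 1.34], [0.16, 2.42], [-1.27, 4.41], [0.06, 2.06], [-2.6, 2.6]. Speed limits (rad/s): [2.22, 2.22, 2.79, 2.79, 3.14, 3.14, 3.14].

### API

Orientations are given as a unit quaternion [x, y, z, w].
In Python, from bench import sensors, eyes, order gives the robot as it stands.
- The arm moves only by the tool arm_command, never from a script. Its argument "steps" is a list of rows, each an object with "rot": the turn, a rotation vector about the world's x, y, z in degrees, a list of three; "slide": the shift along the world's x, y, z in m, a list of three; "grip": the opening, from 0 (shut) to 1 (fully open). A call has exactly 8 rows; each row shifts and turns the commanded pose from where the row before left it; what a row does not reach is not made up. A row lasts 1/8 s, in which the tool goes at most 62.5 mm and 10.7 degrees, less where a joint would pass 70% of its speed; a pose out of reach is approached as far as the arm can. A call with a gripper value outside its range is refused whole. The fingers move at their own pace and stop on an object; "newtons" is the grip in N (left out, the last holds). Time passes only in rows, so rows that do not move let the fingers close, or fill a call up. It gives the time, the measured TCP pose, the force, the opening and the grip force at its end, in the units of the state.
- sensors.read_state(): the state, without advancing time (a new reading comes with each control period).
- eyes.camera(name): name is "side" or "top" or "wrist"; returns a dict with "pixels" (400x640x3 uint8, red, green, blue), "intrinsics" (3x3 intrinsics, pixels), "pose" (4x4, takes a point from camera to world coordinates). Camera axes: x right, y down, z forward; pixel columns grow to the right and rows downward; lengths in m; the calibration is good to about 2 mm. A picture is of the moment at which its call begins. There is no depth.
- order.close_job(): hands the job in; it is judged then, once.
Trained networks look in a picture, given as the dict that the camera call returned (one of the last four; its "shot" number tells which), for a name from the list of things; names that differ only in an ending like _2 or _b are one class to them, and where a whole thing is asked for, a point or a joint stands for the part that bears it (a point fixed in the world has none). Each returns a list of dicts, best first, with "conf" (0 to 1); they miss things now and then, are a little off and sometimes report something else, mostly with a low value. They report only what shows in the picture. A call takes as long as a camera call. They do not tell look-alikes from the thing itself.
- eyes.look_for(name, picture): "bbox" ([left, top, right, bottom] in pixels, round what is visible of it).
The state is a dict: "time": time; "joint_positions": joint angles; "joint_vel": joint speeds; "joint_torque": joint torques, N m; "ee_pos": TCP position; "eef_rot": TCP orientation; "ft_force": force on the tool from outside, world axes, zero at the start; "torque": the same for the moment, N m; "width": finger opening in m; "grip_force": force on a finger pad.
Only numpy, scipy, OpenCV 4.12 (cv2) and the standard library are available. Lean on these libraries where they do the work, as an engineer would, in place of code of your own. Each camera call takes 0.05 s, during which the arm holds its last target. There are 200 camera calls.

### The job

Take the steel divider comb out of the rinse tray and lower it into the sample splitter so that all six teeth go into the six slots of its sliding rack and the comb sits fully home, with its ear towards the hook. Then, with the comb, slide the rack gently to its stop so that the ear lies under the hook, and let go. Do not force the comb (the rack's place along its slide is not known exactly, so feel for the slots) and leave the other things on the bench where they are.

Things in the scene. Friction and masses are not known exactly. Their poses are not given: they have to be found in the camera images.
- comb: steel divider comb, 0.2 to 0.33 kg, standing on its teeth in the tray. Origin: centre of the tooth row, at the tooth tips; z up, y along the row. Six flat teeth at y = -45, -27, -9, 9, 27, 45 mm, each 4 thick (y), 24 wide (x), 34 long (z 0 to 34). On them a crossbar, z 34 to 42, 24 wide (x), y -54 to 54.
- comb_grip (a point): centre of the comb's upright grip block, 14 mm (x) by 36 (y) by 42 high, on the middle of the crossbar (comb z 42 to 84): grip it across x or y. Axes as the comb's.
- comb_ear (a point): centre of the comb's one ear, 12 by 12 mm, 8 high, on the +y end of the crossbar (comb y 54 to 66, z 34 to 42)
- splitter: fixed steel sample splitter: housing 64 mm (x) by 196 (y), 70 high, with a receiving pan 45 high along each long side (out to x = -94 and +94). Origin: centre of its underside; z up, y along the row of slots, +y towards the hook. With the comb home (crossbar down on the rack) the comb's origin is at z = 36; at the +y stop also at y = 12 (1 mm play).
- slide_mid (a point): middle of the rack's slide, on the splitter's axis, level with the rack's top (z 70 mm). The rack slides along y with 6 N friction, stays where left. Slots: six, 18 mm apart, each 6 (y) by 30 (x), open below, 12 mm walls between. The slot row's centre can go from y = -12 to +12 mm of this point (stops); it starts between -12 and -1: not measured, feel or look for it.
- hook (a point): underside of the fixed hook's plate on the splitter's +y end: plate 26 mm (x) by 25 (y), splitter y 71 to 96, z 81 to 87, on a post at y 86 to 96. The home comb's ear passes under it with 3 mm to spare.
- tray: fixed grey plastic rinse tray, 90 mm (x) by 170 (y), walls 16 high and 4 thick, floor 4 thick; origin: centre of its underside. The comb stands on its floor, its +y roughly along the tray's +y.
- weight: brass weight, 28 mm across, 38 high, bystander; origin: centre of its underside
- jar: closed glass jar with black cap, 68 mm across, 110 high, bystander; origin: centre of its underside
- beaker: open glass beaker, 76 mm across, 100 high, bystander; origin: centre of its underside
- cup: small white porcelain bowl, 60 mm across, 45 high, bystander; origin: centre of its underside
- scoop: steel sample spoon, 170 mm long, lying flat at the left of the bench, bystander; x along its length
- brush: bench brush, 170 mm long, lying flat at the right of the bench, bystander; x along its length
Things that resemble listed ones, but are neither listed nor needed, are in the scene too. Leave any purple look-alike of the comb alone. What is shaped like the splitter but green is not meant.

How it is judged:
On the way, in this order (a step that is already met when the one before it is completed fails the run):
1. the comb is lifted out of the tray (z of comb in the frame of tray above 0.04 m), for 0.2 s.
2. all teeth are in their slots and the comb is home, ear towards the hook, before the rack is slid (z of comb in the frame of splitter between 0.033 and 0.0385 m and horizontal distance between comb and splitter below 0.025 m and y of comb in the frame of splitter below 0.008 m and angle between comb's own z axis and vertical below 0.06 rad and y of comb_ear in the frame of splitter above 0.04 m), for 0.2 s.
At the end, for the whole second after the job is handed in: The comb is at rest in the rack, home within 2.5 mm and upright within 0.06 rad, the rack slid to its hook-side stop (comb origin 9 to 15 mm from the splitter's centre along +y, within 6 mm across) and its ear under the hook (ear centre more than 66 mm along +y) (z of comb in the frame of splitter between 0.033 and 0.0385 m and y of comb in the frame of splitter between 0.009 and 0.015 m and x of comb in the frame of splitter between -0.006 and 0.006 m and angle between comb's own z axis and vertical below 0.06 rad and angle between the y axis of comb and the y axis of splitter, either way round below 0.2 rad and linear speed of comb below 0.02 m/s and y of comb_ear in the frame of splitter above 0.066 m); the robot touches nothing.
It fails at once if the comb is forced: more than 40 N between the comb and the splitter (contact force between comb and splitter above 40 N).
It fails at once if a bystander (weight, jar, beaker, bowl, spoon or brush) is shifted by more than 30 mm (distance of any of weight, jar, beaker, cup, scoop, brush from where it was at the start of the episode above 0.03 m).
It also fails if it takes over 72 s, if anything falls off the work surface, if the arm or the gripper's body presses on something with over 40 N, if the wrist force passes 120 N, or if a joint passes its speed limit or range.

## Working session

There is one attempt and no reset: what is moved stays moved. The work goes in short steps, Python scripts to look and compute and a tool call to move; the robot and the scene stay as the last step left them, time stands still between calls to the robot, and variables do not carry over. Pictures are saved under pics/ and viewed, at most 10 in all, crops included, and the job is handed in when it is done.

Besides the shell and the picture viewer there is one more tool, called after "Emit:" in YAML: its name, and indented under it one key for each argument. arm_command: Moves the arm, as the interface text tells. Its arguments: {"type":"object","properties":{"steps":{"type":"array","items":{"type":"object","properties":{"rot":{"type":"array","items":{"type":"number"}},"slide":{"type":"array","items":{"type":"number"}},"grip":{"type":"number"}}}},"newtons":{"type":"number"}},"required":["steps"]}

```bash
mkdir -p pics; python3 - <<'E'
from bench import sensors, eyes, order
import cv2, numpy as np, pickle
s=sensors.read_state(); print({k:np.round(v,3).tolist() for k,v in s.items()})
for n in ("top","side"):
    p=eyes.camera(n); cv2.imwrite(f"pics/{n}0.png",p["pixels"][:,:,::-1]); print(n,np.round(p["intrinsics"],1).tolist(),np.round(p["pose"],4).tolist())
    pickle.dump(p,open(f"{n}0.pkl","wb"))
    for t in ("comb","comb_grip","comb_ear","splitter","slide_mid","hook","tray"):
        print(n,t,[(np.round(d["bbox"]).tolist(),round(d["conf"],2)) for d in eyes.look_for(t,p)][:4])
E
```

```text
{'time': 0.0, 'joint_positions': [1.25, 0.333, -0.065, 1.461, 0.022, 1.35, -0.088], 'joint_vel': [-0.001, 0.0, 0.001, -0.001, -0.0, -0.0, -0.0], 'joint_torque': [0.0, -62.327, 0.025, -38.989, -0.061, 0.04, 0.0], 'ee_pos': [0.183, -0.597, 0.199], 'eef_rot': [0.989, 0.148, -0.0, -0.001], 'ft_force': [-0.4, -0.607, 0.469], 'torque': [0.024, 0.028, -0.031], 'grip_force': 0.0, 'width': 0.087}
top [[475.5, 0.0, 320.5], [0.0, 475.5, 197.8], [0.0, 0.0, 1.0]] [[-0.0192, -0.9937, 0.1103, 0.3363], [-0.9998, 0.0189, -0.0043, 0.0004], [0.0022, -0.1103, -0.9939, 1.5153], [0.0, 0.0, 0.0, 1.0]]
top comb [([231.0, 235.0, 251.0, 270.0], 0.76), ([221.0, 186.0, 260.0, 200.0], 0.65), ([312.0, 113.0, 326.0, 130.0], 0.26)]
top comb_grip [([224.0, 186.0, 259.0, 199.0], 0.87), ([232.0, 236.0, 251.0, 273.0], 0.54)]
top comb_ear [([223.0, 186.0, 258.0, 200.0], 0.69), ([233.0, 231.0, 250.0, 272.0], 0.59), ([346.0, 110.0, 367.0, 135.0], 0.41)]
top splitter [([364.0, 152.0, 425.0, 216.0], 0.67), ([397.0, 246.0, 465.0, 310.0], 0.64)]
top slide_mid [([401.0, 245.0, 465.0, 310.0], 0.87), ([357.0, 153.0, 427.0, 214.0
[... 265 characters left out ...]
.8225, -0.8791], [0.0178, -0.8321, -0.5543, 0.6805], [0.0, 0.0, 0.0, 1.0]]
side comb [([245.0, 165.0, 278.0, 190.0], 0.82), ([311.0, 156.0, 321.0, 188.0], 0.53), ([396.0, 204.0, 410.0, 224.0], 0.41)]
side comb_grip [([310.0, 160.0, 322.0, 187.0], 0.68), ([249.0, 165.0, 280.0, 181.0], 0.62)]
side comb_ear [([243.0, 160.0, 282.0, 190.0], 0.64), ([311.0, 160.0, 322.0, 192.0], 0.57)]
side splitter [([307.0, 227.0, 400.0, 314.0], 0.97), ([166.0, 269.0, 273.0, 374.0], 0.84)]
side slide_mid [([307.0, 225.0, 402.0, 310.0], 0.77), ([165.0, 270.0, 270.0, 379.0], 0.56)]
side hook [([167.0, 271.0, 270.0, 378.0], 0.9), ([302.0, 169.0, 336.0, 194.0], 0.35)]
side tray [([308.0, 169.0, 334.0, 197.0], 0.56)]
```

```bash
python3 - <<'E'
import cv2
a=cv2.imread("pics/top0.png")[95:320,190:490]; cv2.imwrite("pics/c1.png",cv2.resize(a,(800,600),interpolation=cv2.INTER_CUBIC))
b=cv2.imread("pics/side0.png")[140:390,150:450]; cv2.imwrite("pics/c2.png",cv2.resize(b,(720,600),interpolation=cv2.INTER_CUBIC))
E
```

```text
(no output)
```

View pics/c1.png

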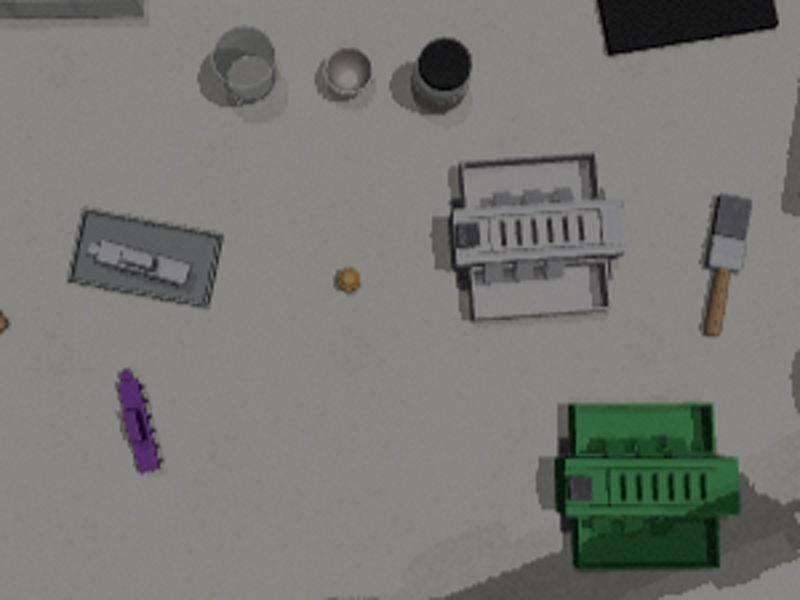

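View pics/c2.png

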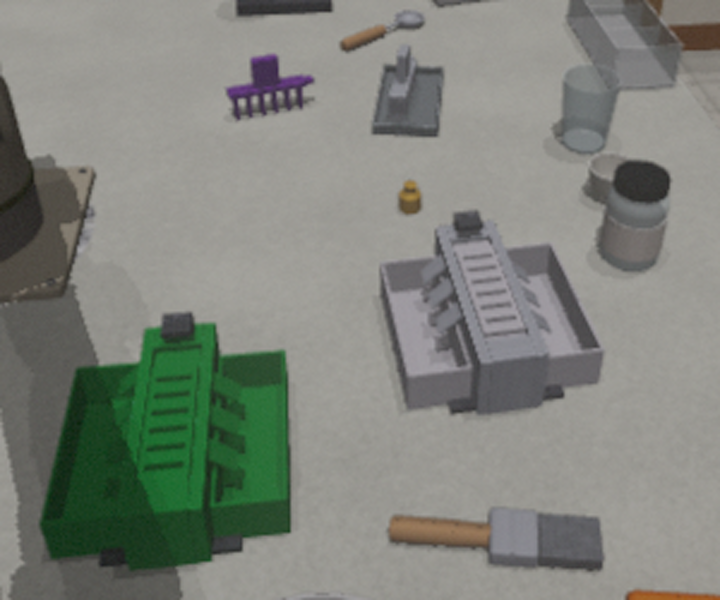

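The first crop shows the steel comb in its tray at top px about (242,193), with its ear on the left end (225,188). The purple look-alike is at (242,253). The grey splitter is at (390,183) with its hook on the left (365,183), and the green one is at (432,278). I'll use the grey comb in the tray and the grey splitter, because the purple and green ones are excluded by the task. Both crops confirm this.

```bash
cat > h.py <<'E'
import numpy as np, cv2
from bench import sensors, eyes, order
def ray(p,u,v,z):
    K=np.array(p["intrinsics"]);T=np.array(p["pose"])
    d=T[:3,:3]@np.linalg.solve(K,[u,v,1.]);o=T[:3,3]
    return (o+d*(z-o[2])/d[2])
def proj(p,X):
    K=np.array(p["intrinsics"]);T=np.array(p["pose"])
    c=(np.atleast_2d(X)-T[:3,3])@T[:3,:3]; q=c@K.T; return q[:,:2]/q[:,2:]
E
python3 - <<'E'
from h import *
import pickle
p=pickle.load(open("top0.pkl","rb"))
f=lambda x,y,z: np.round(ray(p,190+x/2.6667,95+y/2.6667,z)[:2],4).tolist()
print("ear",f(95,248,.046),"grip",f(138,260,.088),"end",f(188,272,.046))
print("tray",[f(*q,.016) for q in ((82,210),(222,234),(210,306),(70,282))])
print("hook",f(467,235,.087),"pans",[f(*q,.045) for q in ((460,163),(595,155),(607,310),(470,318))])
print("weight",f(347,280,.038))
s=sensors.read_state()
from scipy.spatial.transform import Rotation as R
M=R.from_quat(s["eef_rot"]).as_matrix();print(M.round(3).tolist())
w=eyes.camera("wrist"); print(np.round(M.T@(np.array(w["pose"])[:3,3]-s["ee_pos"]),4).tolist(), np.round(M.T@np.array(w["pose"])[:3,:3],3).tolist(), np.round(w["intrinsics"],1).tolist())
E
```

```text
ear [0.5356, 0.289] grip [0.5153, 0.232] end [0.5053, 0.1806]
tray [[0.5858, 0.3106], [0.5537, 0.1434], [0.4677, 0.1584], [0.4995, 0.3245]]
hook [0.537, -0.1419] pans [[0.6286, -0.1403], [0.6352, -0.2998], [0.4517, -0.3063], [0.4454, -0.1467]]
weight [0.4933, -0.0046]
[[0.956, 0.293, 0.0], [0.293, -0.956, -0.0], [0.0, 0.0, -1.0]]
[0.0696, -0.0008, -0.1835] [[0.0, -0.968, -0.251], [1.0, 0.0, 0.0], [-0.0, -0.251, 0.968]] [[282.6, 0.0, 320.6], [0.0, 282.6, 198.6], [0.0, 0.0, 1.0]]
```

Emit:
arm_command:
  steps:
    - {"slide": [0.037, 0.044, 0.01], "rot": [0, 0, 9.25], "grip": 1}
    - {"slide": [0.037, 0.044, 0.01], "rot": [0, 0, 9.25], "grip": 1}
    - {"slide": [0.037, 0.044, 0.01], "rot": [0, 0, 9.25], "grip": 1}
    - {"slide": [0.037, 0.044, 0.01], "rot": [0, 0, 9.25], "grip": 1}
    - {"slide": [0.037, 0.044, 0.01], "rot": [0, 0, 9.25], "grip": 1}
    - {"slide": [0.037, 0.044, 0.01], "rot": [0, 0, 9.25], "grip": 1}
    - {"slide": [0.037, 0.044, 0.01], "rot": [0, 0, 9.25], "grip": 1}
    - {"slide": [0.037, 0.044, 0.01], "rot": [0, 0, 9.25], "grip": 1}

```text
time: 1.85
ee_pos: [0.4803, -0.2441, 0.2809]
eef_rot: [0.699, 0.715, 0.0, 0.0]
ft_force: [-0.0, -0.7, -0.6]
width: 0.0873
grip_force: 0.0
```

```bash
python3 - <<'E'
from h import *
import pickle
p=eyes.camera("wrist"); pickle.dump(p,open("w1.pkl","wb"))
cv2.imwrite("pics/w1.png",p["pixels"][:,:,::-1])
# predicted outline of housing top (z .07)
O=np.array([.540,-.2243]);a=np.radians(2.4);ex=np.array([np.cos(a),np.sin(a)]);ey=np.array([-np.sin(a),np.cos(a)])
print([proj(p,[*(O+x*ex+y*ey),z])[0].round(1).tolist() for x,y,z in ((-.032,-.098,.07),(.032,-.098,.07),(.032,.098,.07),(-.032,.098,.07),(0,.071,.087),(0,.096,.087))])
E
```

```text
[[339.9, 229.4], [383.0, 228.6], [388.7, 87.7], [339.8, 88.7], [365.8, 109.1], [366.2, 88.2]]
```

View pics/w1.png

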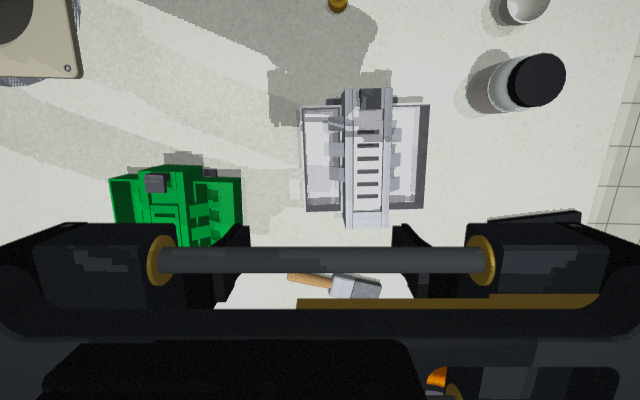

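The wrist view shows the grey splitter at px x 301–430, y 87–228. Its hook is at (372,98) and its dark slots run down x≈367 from y≈145 to 205.

```bash
python3 - <<'E'
from h import *
import pickle
p=pickle.load(open("w1.pkl","rb")); im=p["pixels"]
g=cv2.cvtColor(im,cv2.COLOR_RGB2GRAY)
cv2.imwrite("pics/w1c.png",cv2.resize(im[80:235,295:435,::-1],(540,598),interpolation=cv2.INTER_CUBIC))
print(g[85:230,362:374].mean(1).round().astype(int).tolist())
for r in (150,165,180,195,215,222): print(r,g[r,335:398].tolist())
E
```

```text
[152, 152, 152, 112, 82, 78, 77, 78, 76, 71, 71, 72, 77, 77, 76, 78, 77, 79, 78, 81, 80, 79, 80, 79, 95, 137, 165, 166, 168, 171, 169, 170, 170, 170, 170, 170, 169, 169, 169, 168, 168, 168, 168, 164, 157, 78, 46, 48, 71, 122, 149, 152, 151, 156, 161, 161, 157, 205, 141, 66, 61, 90, 118, 204, 209, 209, 210, 209, 209, 209, 210, 161, 85, 90, 93, 109, 204, 209, 209, 209, 209, 209, 210, 209, 157, 102, 93, 91, 141, 205, 209, 209, 210, 210, 210, 209, 203, 120, 93, 92, 92, 195, 208, 209, 210, 209, 209, 209, 209, 142, 98, 92, 92, 180, 207, 209, 209, 209, 209, 209, 209, 209, 210, 210, 206, 162, 99, 189, 202, 203, 201, 200, 200, 197, 200, 203, 203, 202, 203, 200, 199, 202, 205, 204, 208]
150 [158, 159, 159, 158, 158, 158, 159, 158, 147, 88, 190, 196, 195, 193, 189, 188, 189, 157, 155, 208, 210, 209, 210, 210, 209, 210, 210, 209, 209, 209, 209, 209, 210, 209, 209, 209, 209, 209, 209, 209, 209, 209, 209, 209, 209, 210, 209, 155, 161, 193, 194, 191, 188, 185, 186, 185, 150, 149, 148, 147, 207, 209, 209]
165 [121, 123, 121, 111, 83, 141, 136, 90, 71, 70, 188, 197, 196, 193, 189, 189, 190, 156, 155,
[... 781 characters left out ...]
90, 184, 186, 187, 155, 158, 158, 157, 155, 160, 159, 159, 158]
215 [195, 191, 192, 194, 194, 196, 195, 144, 78, 73, 126, 204, 205, 202, 197, 197, 199, 164, 201, 203, 203, 202, 202, 202, 202, 202, 202, 202, 202, 201, 201, 202, 201, 201, 201, 201, 200, 201, 200, 200, 200, 200, 200, 200, 200, 199, 168, 204, 203, 199, 194, 194, 196, 192, 208, 207, 204, 205, 207, 209, 207, 204, 206]
222 [209, 209, 207, 208, 208, 208, 207, 209, 207, 95, 101, 203, 204, 201, 197, 196, 198, 164, 201, 203, 202, 202, 202, 203, 203, 202, 202, 203, 203, 203, 202, 202, 202, 202, 202, 202, 202, 202, 202, 201, 201, 201, 201, 201, 201, 201, 174, 200, 200, 197, 192, 193, 195, 185, 208, 210, 207, 207, 208, 208, 208, 209, 208]
```

View pics/w1c.png

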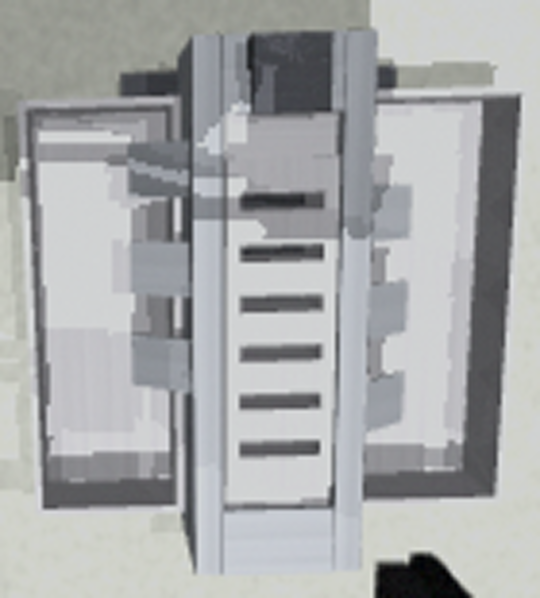

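The crop shows all six slots clear, at rows 132 to 196 near column 367. I'll convert these to world positions.

```bash
python3 - <<'E'
from h import *
import pickle
p=pickle.load(open("w1.pkl","rb")); g=cv2.cvtColor(p["pixels"],cv2.COLOR_RGB2GRAY).astype(float)
P=[]
for r in (132,145.2,158.3,171,183.6,195.8):
    r0=int(round(r)); sub=np.clip((190-g[r0-4:r0+5,355:381])/100,0,1); 
    if r<140: sub=np.clip((120-g[r0-4:r0+5,355:381])/70,0,1)
    ys,xs=np.mgrid[r0-4:r0+5,355:381]; m=(sub*xs).sum()/sub.sum(),(sub*ys).sum()/sub.sum()
    P.append(ray(p,*m,.07)[:2]); print(np.round(m,2),P[-1].round(4))
P=np.array(P); i=np.arange(6); c=np.polyfit(i,P,1); print("slope",c[0],np.linalg.norm(c[0]),"yaw",np.degrees(np.arctan2(-c[0][0]*-1,-c[0][1])) ,"mid",P.mean(0))
C=lambda x,y,z: ray(p,295+x/3.857,80+y/3.858,z)[:2].round(4)
print("end corners",C(197,573,.07),C(360,573,.07),"far corners",C(190,33,.07),C(377,30,.07))
print("hook",C(253,113,.087),C(332,113,.087),C(252,32,.087),C(333,32,.087))
print("rack ends",C(282,505,.07),"pan in",C(22,100,.045),C(521,95,.045),C(42,507,.045),C(495,495,.045))
E
```

```text
[367.06 131.62] [ 0.5432 -0.1815]
[367.88 144.81] [ 0.5455 -0.1991]
[367.51 158.24] [ 0.5462 -0.2175]
[367.49 171.1 ] [ 0.5474 -0.2355]
[367.18 183.64] [ 0.5481 -0.2535]
[367.21 195.84] [ 0.5493 -0.2714]
slope [ 0.00112867 -0.01800195] 0.018037300110574892 yaw 3.587593384381271 mid [ 0.54662043 -0.2264256 ]
end corners [ 0.5213 -0.322 ] [ 0.5839 -0.3205] far corners [ 0.5098 -0.1275] [ 0.5732 -0.125 ]
hook [ 0.5304 -0.1538] [ 0.5565 -0.1531] [ 0.5286 -0.1287] [ 0.5549 -0.128 ]
rack ends [ 0.5521 -0.2939] pan in [ 0.4512 -0.149 ] [ 0.6338 -0.1428] [ 0.4602 -0.3046] [ 0.6419 -0.2953]
```

Emit:
arm_command:
  steps:
    - {"slide": [0.002, 0.058, 0], "rot": [0, 0, 9.25], "grip": 1}
    - {"slide": [0.002, 0.058, 0], "rot": [0, 0, 9.25], "grip": 1}
    - {"slide": [0.002, 0.058, 0], "rot": [0, 0, 9.25], "grip": 1}
    - {"slide": [0.002, 0.058, 0], "rot": [0, 0, 9.25], "grip": 1}
    - {"slide": [0.002, 0.058, 0], "rot": [0, 0, 9.25], "grip": 1}
    - {"slide": [0.002, 0.058, 0], "rot": [0, 0, 9.25], "grip": 1}
    - {"slide": [0.002, 0.058, 0], "rot": [0, 0, 9.25], "grip": 1}
    - {"slide": [0.002, 0.058, 0], "rot": [0, 0, 9.25], "grip": 1}

```text
time: 2.9
ee_pos: [0.4955, 0.2198, 0.2806]
eef_rot: [0.128, 0.992, -0.0, 0.001]
ft_force: [0.1, 0.3, 0.5]
width: 0.0871
grip_force: 0.0
```

```bash
python3 - <<'E'
from h import *
import pickle
p=eyes.camera("wrist"); pickle.dump(p,open("w2.pkl","wb"))
for t in ("comb","comb_grip","comb_ear"): print(t,[(np.round(d["bbox"]).tolist(),round(d["conf"],2)) for d in eyes.look_for(t,p)][:3])
c=proj(p,[.52,.234,.07])[0]; print(c)
x,y=int(c[0]),int(c[1]); print(x-70,y-75)
cv2.imwrite("pics/w2c.png",cv2.resize(p["pixels"][max(0,y-75):y+75,x-100:x+100,::-1],(800,600),interpolation=cv2.INTER_CUBIC)); print(x-100,max(0,y-75))
E
```

```text
comb [([276.0, 8.0, 332.0, 96.0], 0.82), ([299.0, 172.0, 379.0, 196.0], 0.61)]
comb_grip [([298.0, 172.0, 376.0, 199.0], 0.85), ([279.0, 13.0, 333.0, 97.0], 0.61)]
comb_ear [([279.0, 10.0, 332.0, 98.0], 0.94), ([303.0, 172.0, 375.0, 198.0], 0.68)]
[333.5584051  188.60026626]
263 113
233 113
```

View pics/w2c.png

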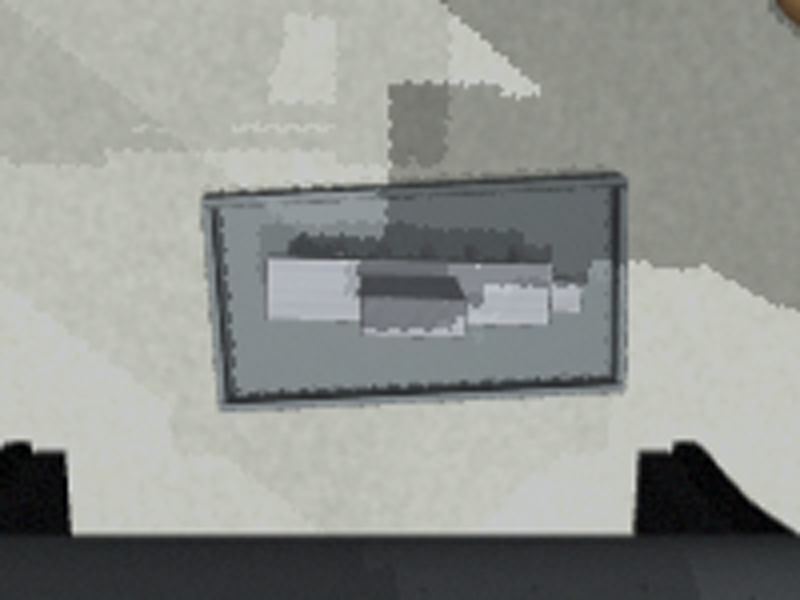

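The crop shows the comb in the tray. The crossbar spans crop x 268–551, the ear is on the right (565,298), and the top of the grip block covers (362–466, 298–336).

```bash
python3 - <<'E'
from h import *
import pickle
p=pickle.load(open("w2.pkl","rb"))
C=lambda x,y,z: ray(p,233+x/4,113+y/4,z)[:2]
L=(C(268,259,.046)+C(268,319,.046))/2; Rr=(C(551,264,.046)+C(549,325,.046))/2
d=Rr-L; print("bar",L,Rr,np.linalg.norm(d),"mid",(L+Rr)/2,"yaw",np.degrees(np.arctan2(-d[0],d[1])))
G=[C(*q,.088) for q in ((362,298),(466,298),(466,336),(363,336))]; print("grip",np.mean(G,0))
s=sensors.read_state()
from scipy.spatial.transform import Rotation as R
M=R.from_quat(s["eef_rot"]).as_matrix(); print(np.array(s["ee_pos"]).round(4),"tool x yaw",np.degrees(np.arctan2(M[1,0],M[0,0])),np.round(s["joint_positions"],2))
E
```

```text
bar [0.50767845 0.18594669] [0.53678481 0.28848885] 0.1065930368748343 mid [0.52223163 0.23721777] yaw -15.846470504105824
grip [0.52190936 0.2369273 ]
[0.495  0.2194 0.28  ] tool x yaw 165.16041270099956 [ 0.32  0.23 -0.95  1.51  0.18  1.5   0.67]
```

Emit:
arm_command:
  steps:
    - {"slide": [0.009, 0.006, -0.03], "rot": [0, 0, -1], "grip": 1}
    - {"slide": [0.009, 0.006, -0.04], "grip": 1}
    - {"slide": [0.009, 0.0055, -0.04], "grip": 1}
    - {"slide": [0, 0, -0.04], "grip": 1}
    - {"slide": [0, 0, -0.035], "grip": 1}
    - {"slide": [0, 0, -0.025], "grip": 1}
    - {"slide": [0, 0, -0.018], "grip": 1}
    - {"slide": [0, 0, 0], "grip": 1}

```text
schema error: expected keys rot, slide, grip
```

Emit:
arm_command:
  steps:
    - {"grip": 0.3}
    - {"grip": 0.3}
    - {"grip": 0.3}
    - {"grip": 0.3}
    - {"grip": 0.3}
    - {"grip": 0.3}
    - {"grip": 0.3}
    - {"grip": 0.3}
  newtons: 35

```text
schema error: expected keys rot, slide, grip
```

Emit:
arm_command:
  steps:
    - {"slide": [0.009, 0.006, -0.03], "rot": [0, 0, -1], "grip": 1}
    - {"slide": [0.009, 0.006, -0.04], "rot": [0, 0, 0], "grip": 1}
    - {"slide": [0.009, 0.0055, -0.04], "rot": [0, 0, 0], "grip": 1}
    - {"slide": [0, 0, -0.04], "rot": [0, 0, 0], "grip": 1}
    - {"slide": [0, 0, -0.035], "rot": [0, 0, 0], "grip": 1}
    - {"slide": [0, 0, -0.025], "rot": [0, 0, 0], "grip": 1}
    - {"slide": [0, 0, -0.018], "rot": [0, 0, 0], "grip": 1}
    - {"slide": [0, 0, 0], "rot": [0, 0, 0], "grip": 1}

```text
time: 4.1
ee_pos: [0.5222, 0.2346, 0.0514]
eef_rot: [0.139, 0.99, -0.001, -0.001]
ft_force: [0.6, 0.0, 0.5]
width: 0.0872
grip_force: 0.0
```

Emit:
arm_command:
  steps:
    - {"slide": [0, 0.002, 0], "rot": [0, 0, 0], "grip": 0.6}
    - {"slide": [0, 0, 0], "rot": [0, 0, 0], "grip": 0.45}
    - {"slide": [0, 0, 0], "rot": [0, 0, 0], "grip": 0.3}
    - {"slide": [0, 0, 0], "rot": [0, 0, 0], "grip": 0.2}
    - {"slide": [0, 0, 0], "rot": [0, 0, 0], "grip": 0.2}
    - {"slide": [0, 0, 0], "rot": [0, 0, 0], "grip": 0.2}
    - {"slide": [0, 0, 0], "rot": [0, 0, 0], "grip": 0.2}
    - {"slide": [0, 0, 0], "rot": [0, 0, 0], "grip": 0.2}
  newtons: 40

```text
time: 5.1
ee_pos: [0.5224, 0.2378, 0.0522]
eef_rot: [0.139, 0.99, -0.0, -0.0]
ft_force: [-0.7, -1.1, 0.5]
width: 0.0355
grip_force: 40.0
```

Emit:
arm_command:
  steps:
    - {"slide": [0, 0, 0.015], "rot": [0, 0, 0], "grip": 0.2}
    - {"slide": [0, 0, 0.02], "rot": [0, 0, 0], "grip": 0.2}
    - {"slide": [0, 0, 0.025], "rot": [0, 0, 0], "grip": 0.2}
    - {"slide": [0, 0, 0.025], "rot": [0, 0, 0], "grip": 0.2}
    - {"slide": [0, 0, 0.025], "rot": [0, 0, 0], "grip": 0.2}
    - {"slide": [0, 0, 0.03], "rot": [0, 0, 0], "grip": 0.2}
    - {"slide": [0, 0, 0.02], "rot": [0, 0, 0], "grip": 0.2}
    - {"slide": [0, 0, 0], "rot": [0, 0, 0], "grip": 0.2}

```text
time: 6.1
ee_pos: [0.523, 0.2386, 0.214]
eef_rot: [0.139, 0.99, 0.001, 0.001]
ft_force: [-0.1, -0.9, -2.8]
width: 0.0353
grip_force: 40.0
```

Emit:
arm_command:
  steps:
    - {"slide": [0.002, -0.015, 0], "rot": [0, 0, 1.2], "grip": 0.2}
    - {"slide": [0.002, -0.03, 0], "rot": [0, 0, 1.6], "grip": 0.2}
    - {"slide": [0.002, -0.04, 0], "rot": [0, 0, 1.6], "grip": 0.2}
    - {"slide": [0.002, -0.04, 0], "rot": [0, 0, 1.6], "grip": 0.2}
    - {"slide": [0.002, -0.04, 0], "rot": [0, 0, 1.6], "grip": 0.2}
    - {"slide": [0.002, -0.04, 0], "rot": [0, 0, 1.6], "grip": 0.2}
    - {"slide": [0.002, -0.04, 0], "rot": [0, 0, 1.6], "grip": 0.2}
    - {"slide": [0.002, -0.04, 0], "rot": [0, 0, 1.6], "grip": 0.2}

```text
time: 7.1
ee_pos: [0.5378, -0.0484, 0.2112]
eef_rot: [0.03, 1.0, 0.0, -0.001]
ft_force: [0.2, -0.5, -2.5]
width: 0.0354
grip_force: 40.0
```

Emit:
arm_command:
  steps:
    - {"slide": [0.002, -0.04, 0], "rot": [0, 0, 1.6], "grip": 0.2}
    - {"slide": [0.002, -0.04, 0], "rot": [0, 0, 1.6], "grip": 0.2}
    - {"slide": [0.002, -0.04, 0], "rot": [0, 0, 1.6], "grip": 0.2}
    - {"slide": [0.002, -0.03, 0], "rot": [0, 0, 1.6], "grip": 0.2}
    - {"slide": [0, -0.02, 0], "rot": [0, 0, 0.5], "grip": 0.2}
    - {"slide": [0, -0.01, 0], "rot": [0, 0, 0], "grip": 0.2}
    - {"slide": [0, 0, 0], "rot": [0, 0, 0], "grip": 0.2}
    - {"slide": [0, 0, 0], "rot": [0, 0, 0], "grip": 0.2}

```text
time: 8.1
ee_pos: [0.5466, -0.2257, 0.2122]
eef_rot: [-0.03, 1.0, 0.0, -0.0]
ft_force: [-0.5, 0.7, -2.4]
width: 0.0354
grip_force: 40.0
```

```bash
cat >> h.py <<'E'
from scipy.spatial.transform import Rotation as R
def st(tgt=None):
    s=sensors.read_state(); M=R.from_quat(s["eef_rot"]).as_matrix()
    e=np.array(s["ee_pos"]); O=np.array([.54705,-.2238]); a=np.radians(3.4)
    ey=np.array([-np.sin(a),np.cos(a)]); ex=np.array([np.cos(a),np.sin(a)])
    print("t",round(s["time"],2),"ee",e.round(4),"yaw",np.degrees(np.arctan2(M[1,0],M[0,0])).round(2),"toolz",M[:,2].round(4),"split xy",round((e[:2]-O)@ex,4),round((e[:2]-O)@ey,4),"F",np.round(s["ft_force"],1),"T",np.round(s["torque"],2),"w",round(s["width"],4))
E
python3 - <<'E'
from h import *
st()
p=eyes.camera("wrist"); import pickle; pickle.dump(p,open("w3.pkl","wb")); cv2.imwrite("pics/w3.png",p["pixels"][:,:,::-1])
E
```

```text
t 8.1 ee [ 0.5466 -0.2257  0.2122] yaw -176.56 toolz [-1.e-04  6.e-04 -1.e+00] split xy -0.0006 -0.0018 F [-0.5  0.7 -2.4] T [ 0.07 -0.15  0.03] w 0.0354
```

View pics/w3.png

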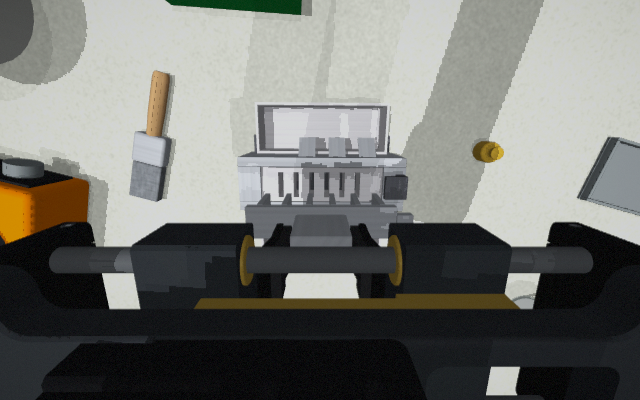

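The wrist view shows the held comb's teeth around row 200. They sit in front of the rack slots, which are at x 278–360, rows 170–197. The ear is on the right (403,218), towards the hook (396,188). I'll lower to about 10 mm above the rack.

Emit:
arm_command:
  steps:
    - {"slide": [0, 0, -0.015], "rot": [0, 0, 0], "grip": 0.2}
    - {"slide": [0, 0, -0.02], "rot": [0, 0, 0], "grip": 0.2}
    - {"slide": [0, 0, -0.02], "rot": [0, 0, 0], "grip": 0.2}
    - {"slide": [0, 0, -0.015], "rot": [0, 0, 0], "grip": 0.2}
    - {"slide": [0, 0, -0.01], "rot": [0, 0, 0], "grip": 0.2}
    - {"slide": [0, 0, -0.004], "rot": [0, 0, 0], "grip": 0.2}
    - {"slide": [0, 0, 0], "rot": [0, 0, 0], "grip": 0.2}
    - {"slide": [0, 0, 0], "rot": [0, 0, 0], "grip": 0.2}

```text
time: 9.15
ee_pos: [0.5468, -0.2271, 0.1289]
eef_rot: [-0.029, 1.0, -0.0, 0.0]
ft_force: [-0.4, -0.5, -1.2]
width: 0.0355
grip_force: 40.0
```

```bash
python3 - <<'E'
from h import *
import pickle
st()
p=pickle.load(open("w3.pkl","rb")); g=cv2.cvtColor(p["pixels"],cv2.COLOR_RGB2GRAY).astype(int)
for r in (180,186,197,201): print(r,g[r,260:380].tolist())
p=eyes.camera("wrist"); pickle.dump(p,open("w4.pkl","wb"))
cv2.imwrite("pics/w4c.png",cv2.resize(p["pixels"][130:250,230:420,::-1],(800,505),interpolation=cv2.INTER_CUBIC))
E
```

```text
t 9.15 ee [ 0.5468 -0.2271  0.1289] yaw -176.64 toolz [ 8.e-04 -3.e-04 -1.e+00] split xy -0.0005 -0.0033 F [-0.4 -0.5 -1.2] T [ 0.09 -0.13  0.03] w 0.0355
180 [153, 113, 166, 213, 215, 215, 214, 215, 214, 215, 215, 214, 215, 215, 215, 214, 215, 214, 136, 88, 86, 86, 78, 155, 213, 215, 215, 215, 216, 215, 214, 213, 213, 165, 93, 87, 74, 61, 108, 213, 216, 215, 161, 156, 157, 156, 156, 156, 155, 92, 58, 51, 49, 47, 154, 156, 156, 157, 157, 155, 156, 156, 155, 156, 94, 50, 46, 48, 64, 138, 155, 156, 155, 156, 156, 153, 153, 154, 153, 110, 52, 47, 82, 83, 103, 154, 155, 156, 155, 156, 156, 156, 154, 156, 152, 69, 83, 82, 85, 84, 153, 154, 156, 155, 155, 155, 156, 155, 154, 155, 156, 156, 157, 172, 172, 171, 172, 168, 168, 169]
186 [181, 107, 165, 213, 215, 215, 215, 215, 215, 215, 215, 215, 215, 215, 215, 213, 215, 215, 165, 93, 87, 87, 85, 144, 213, 215, 216, 215, 215, 215, 213, 213, 213, 189, 96, 86, 66, 48, 97, 211, 214, 213, 158, 152, 153, 153, 153, 153, 153, 90, 57, 46, 46, 45, 150, 153, 152, 153, 153, 153, 153, 152, 152, 153, 82, 49, 43, 46, 72, 135, 151, 154, 153, 153, 153, 152, 1
[... 629 characters left out ...]
156, 156, 156, 119, 75, 76, 82, 82, 82, 81, 103, 121, 140, 154, 156, 156, 155, 155, 155, 156, 156, 156, 155, 157, 137, 78, 74, 75, 82, 78, 81, 81, 90]
201 [82, 81, 80, 79, 74, 72, 72, 73, 73, 71, 93, 120, 132, 132, 125, 124, 124, 124, 123, 122, 122, 123, 121, 90, 82, 81, 80, 81, 74, 72, 74, 80, 118, 121, 122, 121, 122, 121, 121, 121, 120, 121, 121, 97, 94, 95, 90, 81, 78, 82, 81, 78, 78, 106, 107, 108, 108, 107, 106, 108, 106, 106, 108, 108, 108, 107, 106, 107, 110, 79, 79, 81, 80, 81, 81, 103, 111, 110, 110, 111, 125, 125, 126, 126, 127, 125, 126, 127, 127, 126, 98, 74, 72, 74, 81, 82, 79, 81, 81, 109, 125, 127, 125, 126, 125, 126, 126, 126, 127, 103, 83, 77, 75, 70, 74, 74, 71, 73, 80, 82]
```

View pics/w4c.png

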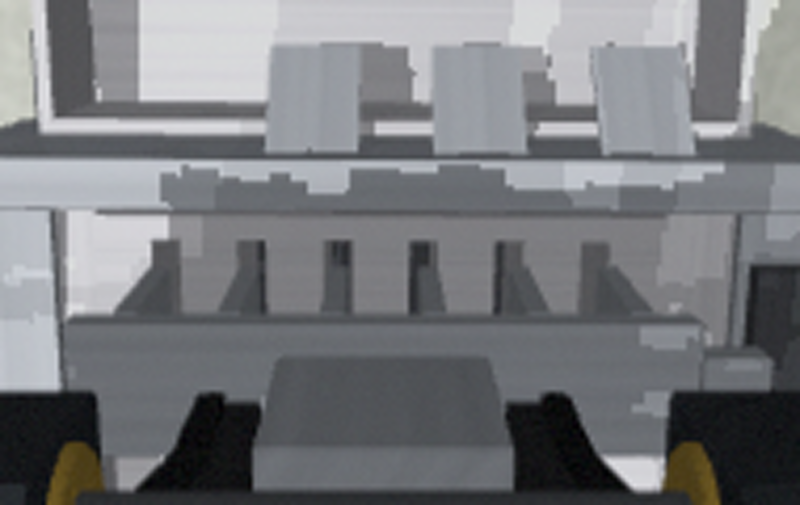

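```bash
python3 - <<'E'
from h import *
import pickle
O=np.array([.54705,-.2238]); a=np.radians(3.4); ey=np.array([-np.sin(a),np.cos(a)]); ex=np.array([np.cos(a),np.sin(a)])
def edges(g,r,lo,hi,thr):
    v=g[r,lo:hi].astype(float); t=thr
    return [lo+i+(v[i]-t)/(v[i]-v[i+1]) for i in range(len(v)-1) if (v[i]-t)*(v[i+1]-t)<0]
for f,rows in (("w3.pkl",(178,182,186)),("w4.pkl",(188,190,192))):
    p=pickle.load(open(f,"rb")); g=cv2.cvtColor(p["pixels"],cv2.COLOR_RGB2GRAY)
    for r in rows:
        e=edges(g,r,264,372,122)
        W=[(ray(p,u,r,.07)[:2]-O) for u in e]
        print(f,r,[round(1000*float(w@ey),1) for w in W],round(1000*float(W[0]@ex),1))
p=pickle.load(open("w4.pkl","rb"))
# model: comb edges predicted vs seen
c=np.array([.5468,-.2271])
for n,x,y,z in (("barL",.012,-.054,.1227),("barR",.012,.054,.1227),("gripL",.007,-.018,.1647),("gripR",.007,.018,.1647)):
    for s in (1,): print(n,((proj(p,[*(c+x*ex+y*ey),z])[0]-[230,130])*4.21).round(0))
E
```

```text
w3.pkl 178 [-50.1, -45.2, -32.2, -26.9, -15.2, -8.7, 2.3, 9.3, 21.0, 27.8, 38.5, 44.9] -8.3
w3.pkl 182 [-50.2, -45.2, -32.3, -26.9, -14.8, -8.7, 2.8, 9.0, 20.6, 27.3, 38.8, 45.1] -3.5
w3.pkl 186 [-50.0, -45.3, -32.2, -26.9, -14.9, -8.7, 2.7, 9.0, 20.7, 27.0, 38.9, 45.1] 1.3
w4.pkl 188 [-50.3, -44.4, -33.3, -15.5, -8.0, 2.6, 9.5, 20.2, 27.8, 38.6] -14.5
w4.pkl 190 [-50.3, -44.4, -33.4, -25.6, -15.7, 2.6, 20.2, 28.0] -12.7
w4.pkl 192 [-50.5, -44.2, -33.5, -25.8, -15.7, 2.6, 11.0] -10.9
barL [ 59. 460.]
barR [690. 460.]
gripL [241. 547.]
gripR [506. 547.]
```

```bash
python3 - <<'E'
from h import *
import pickle
a=np.radians(3.4); ey=np.array([-np.sin(a),np.cos(a)]); ex=np.array([np.cos(a),np.sin(a)])
p=pickle.load(open("w4.pkl","rb")); c=np.array([.5468,-.2271])
for n,x,y,z in (("barL",-.012,-.054,.1227),("barR",-.012,.054,.1227),("gripL",-.007,-.018,.1647),("gripR",-.007,.018,.1647),("gripL",.007,-.018,.1647),("gripR",.007,.018,.1647)):
    print(n,((proj(p,[*(c+x*ex+y*ey),z])[0]-[230,130])*4.21).round(0))
g=cv2.cvtColor(p["pixels"],cv2.COLOR_RGB2GRAY)
for r in (208,210,214,222,230): print(r,g[r,240:256].tolist(),g[r,286:300].tolist(),g[r,342:358].tolist(),g[r,390:418].tolist())
E
```

```text
barL [ 49. 325.]
barR [700. 325.]
gripL [238. 451.]
gripR [508. 451.]
gripL [241. 547.]
gripR [506. 547.]
208 [197, 197, 195, 144, 82, 109, 109, 111, 112, 111, 111, 112, 112, 111, 111, 111] [109, 111, 111, 111, 110, 111, 111, 109, 109, 112, 110, 110, 111, 111] [111, 110, 110, 111, 111, 113, 110, 111, 111, 111, 112, 111, 112, 112, 112, 113] [138, 139, 139, 138, 138, 139, 113, 114, 122, 124, 125, 123, 111, 76, 109, 113, 95, 37, 28, 47, 48, 50, 47, 46, 49, 48, 49, 47]
210 [197, 196, 194, 168, 72, 104, 107, 109, 107, 109, 108, 107, 108, 109, 109, 107] [107, 108, 108, 107, 109, 108, 110, 106, 110, 108, 106, 107, 108, 107] [108, 107, 107, 108, 108, 108, 108, 108, 109, 108, 108, 108, 109, 107, 109, 109] [136, 137, 136, 114, 113, 134, 109, 126, 153, 126, 125, 125, 100, 86, 110, 111, 80, 36, 33, 47, 46, 49, 45, 47, 48, 48, 47, 48]
214 [197, 195, 194, 193, 90, 110, 111, 109, 111, 109, 108, 109, 111, 111, 110, 109] [110, 109, 112, 111, 110, 110, 110, 110, 110, 110, 110, 98, 99, 100] [98, 99, 103, 103, 110, 110, 109, 109, 110, 110, 111, 110, 110, 109, 109, 110] [109, 109, 107, 109, 108, 110, 112, 84, 82, 82, 82, 82, 83, 82, 81, 81, 82, 84, 82, 82, 82, 81, 61, 49, 48, 48, 57, 61]
222 [169, 167, 168, 165, 108, 71, 90, 93, 92, 92, 93, 94, 108, 111, 109, 108] [109, 109, 109, 109, 109, 108, 109, 103, 82, 84, 84, 84, 85, 84] [80, 82, 82, 83, 84, 81, 98, 109, 108, 108, 108, 107, 109, 109, 109, 110] [91, 93, 91, 92, 91, 92, 72, 87, 92, 92, 94, 92, 94, 94, 93, 93, 91, 92, 91, 90, 93, 92, 90, 47, 52, 54, 53, 50]
230 [20, 22, 24, 22, 17, 19, 21, 19, 19, 18, 18, 15, 20, 64, 103, 107] [16, 14, 20, 15, 20, 33, 80, 82, 83, 85, 85, 86, 86, 87] [81, 80, 80, 81, 81, 83, 85, 83, 50, 21, 18, 21, 15, 18, 14, 10] [22, 19, 16, 20, 20, 20, 21, 22, 22, 22, 26, 22, 24, 19, 23, 24, 22, 23, 22, 24, 21, 18, 22, 19, 20, 21, 19, 19]
```

Emit:
arm_command:
  steps:
    - {"slide": [0, -0.0004, -0.002], "rot": [0, 0, 0], "grip": 0.2}
    - {"slide": [0, 0, -0.002], "rot": [0, 0, 0], "grip": 0.2}
    - {"slide": [0, 0, -0.002], "rot": [0, 0, 0], "grip": 0.2}
    - {"slide": [0, 0, -0.002], "rot": [0, 0, 0], "grip": 0.2}
    - {"slide": [0, 0, -0.0015], "rot": [0, 0, 0], "grip": 0.2}
    - {"slide": [0, 0, -0.0015], "rot": [0, 0, 0], "grip": 0.2}
    - {"slide": [0, 0, -0.001], "rot": [0, 0, 0], "grip": 0.2}
    - {"slide": [0, 0, 0], "rot": [0, 0, 0], "grip": 0.2}

```text
time: 10.2
ee_pos: [0.5464, -0.2274, 0.1162]
eef_rot: [-0.029, 1.0, 0.0, -0.0]
ft_force: [0.1, -0.1, -3.1]
width: 0.0357
grip_force: 40.0
```

```bash
python3 -c "
from h import *
st()"
```

```text
t 10.2 ee [ 0.5464 -0.2274  0.1162] yaw -176.64 toolz [-1.e-04  2.e-04 -1.e+00] split xy -0.0009 -0.0036 F [ 0.1 -0.1 -3.1] T [ 0.11 -0.12 -0.01] w 0.0357
```

Emit:
arm_command:
  steps:
    - {"slide": [0, 0, -0.001], "rot": [0, 0, 0], "grip": 0.2}
    - {"slide": [0, 0, -0.001], "rot": [0, 0, 0], "grip": 0.2}
    - {"slide": [0, 0, -0.001], "rot": [0, 0, 0], "grip": 0.2}
    - {"slide": [0, 0, -0.001], "rot": [0, 0, 0], "grip": 0.2}
    - {"slide": [0, 0, -0.001], "rot": [0, 0, 0], "grip": 0.2}
    - {"slide": [0, 0, 0], "rot": [0, 0, 0], "grip": 0.2}
    - {"slide": [0, 0, 0], "rot": [0, 0, 0], "grip": 0.2}
    - {"slide": [0, 0, 0], "rot": [0, 0, 0], "grip": 0.2}

```text
time: 11.2
ee_pos: [0.5464, -0.2274, 0.1113]
eef_rot: [-0.029, 1.0, 0.0, 0.0]
ft_force: [-0.6, -1.6, -1.9]
width: 0.0352
grip_force: 40.0
```

```bash
python3 -c "
from h import *
st()"
```

```text
t 11.2 ee [ 0.5464 -0.2274  0.1113] yaw -176.64 toolz [ 0.e+00  1.e-04 -1.e+00] split xy -0.0008 -0.0036 F [-0.6 -1.6 -1.9] T [ 0.06 -0.16 -0.02] w 0.0352
```

Emit:
arm_command:
  steps:
    - {"slide": [0, 0, -0.002], "rot": [0, 0, 0], "grip": 0.2}
    - {"slide": [0, 0, -0.002], "rot": [0, 0, 0], "grip": 0.2}
    - {"slide": [0, 0, -0.002], "rot": [0, 0, 0], "grip": 0.2}
    - {"slide": [0, 0, -0.002], "rot": [0, 0, 0], "grip": 0.2}
    - {"slide": [0, 0, -0.002], "rot": [0, 0, 0], "grip": 0.2}
    - {"slide": [0, 0, 0], "rot": [0, 0, 0], "grip": 0.2}
    - {"slide": [0, 0, 0], "rot": [0, 0, 0], "grip": 0.2}
    - {"slide": [0, 0, 0], "rot": [0, 0, 0], "grip": 0.2}

```text
time: 12.2
ee_pos: [0.5465, -0.2275, 0.1014]
eef_rot: [-0.029, 1.0, -0.0, 0.0]
ft_force: [-0.3, -0.1, -2.1]
width: 0.0357
grip_force: 40.0
```

```bash
python3 -c "
from h import *
st()"
```

```text
t 12.2 ee [ 0.5465 -0.2275  0.1014] yaw -176.64 toolz [ 2.e-04 -0.e+00 -1.e+00] split xy -0.0008 -0.0036 F [-0.3 -0.1 -2.1] T [ 0.08 -0.12  0.04] w 0.0357
```

Emit:
arm_command:
  steps:
    - {"slide": [0, 0, -0.003], "rot": [0, 0, 0], "grip": 0.2}
    - {"slide": [0, 0, -0.003], "rot": [0, 0, 0], "grip": 0.2}
    - {"slide": [0, 0, -0.003], "rot": [0, 0, 0], "grip": 0.2}
    - {"slide": [0, 0, -0.002], "rot": [0, 0, 0], "grip": 0.2}
    - {"slide": [0, 0, -0.001], "rot": [0, 0, 0], "grip": 0.2}
    - {"slide": [0, 0, -0.001], "rot": [0, 0, 0], "grip": 0.2}
    - {"slide": [0, 0, 0], "rot": [0, 0, 0], "grip": 0.2}
    - {"slide": [0, 0, 0], "rot": [0, 0, 0], "grip": 0.2}

```text
time: 13.2
ee_pos: [0.5465, -0.2274, 0.0884]
eef_rot: [-0.029, 1.0, 0.0, 0.0]
ft_force: [0.2, 0.1, -1.8]
width: 0.0355
grip_force: 40.0
```

Emit:
arm_command:
  steps:
    - {"slide": [0, 0, -0.001], "rot": [0, 0, 0], "grip": 0.2}
    - {"slide": [0, 0, -0.001], "rot": [0, 0, 0], "grip": 0.2}
    - {"slide": [0, 0, -0.001], "rot": [0, 0, 0], "grip": 0.2}
    - {"slide": [0, 0, 0], "rot": [0, 0, 0], "grip": 0.2}
    - {"slide": [0, 0, 0], "rot": [0, 0, 0], "grip": 0.2}
    - {"slide": [0, 0, 0], "rot": [0, 0, 0], "grip": 0.2}
    - {"slide": [0, 0, 0], "rot": [0, 0, 0], "grip": 0.2}
    - {"slide": [0, 0, 0], "rot": [0, 0, 0], "grip": 0.2}

```text
time: 14.2
ee_pos: [0.5464, -0.2274, 0.0853]
eef_rot: [-0.029, 1.0, 0.0, 0.0]
ft_force: [0.0, -0.3, -2.3]
width: 0.0354
grip_force: 40.0
```

```bash
python3 -c "
from h import *
st()"
```

```text
t 14.2 ee [ 0.5464 -0.2274  0.0853] yaw -176.64 toolz [ 0.  0. -1.] split xy -0.0008 -0.0036 F [ 0.  -0.3 -2.3] T [ 0.11 -0.11 -0.02] w 0.0354
```

Continue in 0.5 mm steps until contact.

Emit:
arm_command:
  steps:
    - {"slide": [0, 0, -0.0005], "rot": [0, 0, 0], "grip": 0.2}
    - {"slide": [0, 0, -0.0005], "rot": [0, 0, 0], "grip": 0.2}
    - {"slide": [0, 0, -0.0005], "rot": [0, 0, 0], "grip": 0.2}
    - {"slide": [0, 0, 0], "rot": [0, 0, 0], "grip": 0.2}
    - {"slide": [0, 0, 0], "rot": [0, 0, 0], "grip": 0.2}
    - {"slide": [0, 0, 0], "rot": [0, 0, 0], "grip": 0.2}
    - {"slide": [0, 0, 0], "rot": [0, 0, 0], "grip": 0.2}
    - {"slide": [0, 0, 0], "rot": [0, 0, 0], "grip": 0.2}

```text
time: 15.2
ee_pos: [0.5466, -0.2274, 0.0843]
eef_rot: [-0.029, 1.0, -0.0, 0.0]
ft_force: [-2.4, -0.0, 6.6]
width: 0.0354
grip_force: 40.0
```

Emit:
arm_command:
  steps:
    - {"slide": [0, 0.001, 0.0003], "rot": [0, 0, 0], "grip": 0.2}
    - {"slide": [-0.0001, 0.002, 0], "rot": [0, 0, 0], "grip": 0.2}
    - {"slide": [-0.0001, 0.002, 0], "rot": [0, 0, 0], "grip": 0.2}
    - {"slide": [-0.0001, 0.002, 0], "rot": [0, 0, 0], "grip": 0.2}
    - {"slide": [-0.0001, 0.002, 0], "rot": [0, 0, 0], "grip": 0.2}
    - {"slide": [-0.0001, 0.002, 0], "rot": [0, 0, 0], "grip": 0.2}
    - {"slide": [-0.0001, 0.001, 0], "rot": [0, 0, 0], "grip": 0.2}
    - {"slide": [0, 0, 0], "rot": [0, 0, 0], "grip": 0.2}

```text
time: 16.2
ee_pos: [0.546, -0.2172, 0.0843]
eef_rot: [-0.029, 1.0, -0.001, 0.0]
ft_force: [-0.5, -5.6, 1.3]
width: 0.0354
grip_force: 40.0
```

```bash
python3 -c "
from h import *
st()"
```

```text
t 16.2 ee [ 0.546  -0.2172  0.0843] yaw -176.72 toolz [ 0.001  -0.0021 -1.    ] split xy -0.0006 0.0066 F [-0.5 -5.6  1.3] T [-1.23 -0.15 -0.02] w 0.0354
```

Emit:
arm_command:
  steps:
    - {"slide": [0, 0.001, 0], "rot": [0, 0, 0], "grip": 0.2}
    - {"slide": [-0.0001, 0.001, 0], "rot": [0, 0, 0], "grip": 0.2}
    - {"slide": [-0.0001, 0.001, 0], "rot": [0, 0, 0], "grip": 0.2}
    - {"slide": [0, 0.001, 0], "rot": [0, 0, 0], "grip": 0.2}
    - {"slide": [-0.0001, 0.001, 0], "rot": [0, 0, 0], "grip": 0.2}
    - {"slide": [0, 0, 0], "rot": [0, 0, 0], "grip": 0.2}
    - {"slide": [0, 0, 0], "rot": [0, 0, 0], "grip": 0.2}
    - {"slide": [0, 0, 0], "rot": [0, 0, 0], "grip": 0.2}

```text
time: 17.2
ee_pos: [0.5457, -0.2129, 0.0844]
eef_rot: [-0.028, 1.0, -0.001, 0.001]
ft_force: [0.3, -7.9, 0.6]
width: 0.0359
grip_force: 40.0
```

```bash
python3 -c "
from h import *
st()"
```

```text
t 17.2 ee [ 0.5457 -0.2129  0.0844] yaw -176.75 toolz [ 0.0011 -0.0028 -1.    ] split xy -0.0007 0.011 F [ 0.3 -7.9  0.6] T [-1.63 -0.27 -0.02] w 0.0359
```

Emit:
arm_command:
  steps:
    - {"slide": [0, 0.0005, 0], "rot": [0, 0, 0], "grip": 0.2}
    - {"slide": [0, 0.0005, 0], "rot": [0, 0, 0], "grip": 0.2}
    - {"slide": [0, 0.0005, 0], "rot": [0, 0, 0], "grip": 0.2}
    - {"slide": [0, 0.0005, 0], "rot": [0, 0, 0], "grip": 0.2}
    - {"slide": [0, 0, 0], "rot": [0, 0, 0], "grip": 0.2}
    - {"slide": [0, 0, 0], "rot": [0, 0, 0], "grip": 0.2}
    - {"slide": [0, 0, 0], "rot": [0, 0, 0], "grip": 0.2}
    - {"slide": [0, 0, 0], "rot": [0, 0, 0], "grip": 0.2}

```text
time: 18.2
ee_pos: [0.5457, -0.2116, 0.0844]
eef_rot: [-0.028, 1.0, -0.002, 0.001]
ft_force: [0.3, -9.3, 1.0]
width: 0.0356
grip_force: 40.0
```

```bash
python3 -c "
from h import *
st()"
```

```text
t 18.2 ee [ 0.5457 -0.2116  0.0844] yaw -176.78 toolz [ 0.0013 -0.0035 -1.    ] split xy -0.0006 0.0123 F [ 0.3 -9.3  1. ] T [-2.02 -0.26  0.05] w 0.0356
```

Emit:
arm_command:
  steps:
    - {"slide": [0, 0.0005, 0], "rot": [0, 0, 0], "grip": 0.2}
    - {"slide": [0, 0.0005, 0], "rot": [0, 0, 0], "grip": 0.2}
    - {"slide": [0, 0.0005, 0], "rot": [0, 0, 0], "grip": 0.2}
    - {"slide": [0, 0.0005, 0], "rot": [0, 0, 0], "grip": 0.2}
    - {"slide": [0, 0, 0], "rot": [0, 0, 0], "grip": 0.2}
    - {"slide": [0, 0, 0], "rot": [0, 0, 0], "grip": 0.2}
    - {"slide": [0, 0, 0], "rot": [0, 0, 0], "grip": 0.2}
    - {"slide": [0, 0, 0], "rot": [0, 0, 0], "grip": 0.2}

```text
time: 19.2
ee_pos: [0.5457, -0.2114, 0.0846]
eef_rot: [-0.027, 1.0, -0.003, 0.001]
ft_force: [0.6, -13.6, 1.5]
width: 0.0353
grip_force: 40.0
```

```bash
python3 -c "
from h import *
st()"
```

```text
t 19.2 ee [ 0.5457 -0.2114  0.0846] yaw -176.86 toolz [ 0.0017 -0.0057 -1.    ] split xy -0.0006 0.0124 F [  0.6 -13.6   1.5] T [-3.23 -0.33 -0.01] w 0.0353
```

Emit:
arm_command:
  steps:
    - {"slide": [0, -0.001, 0], "rot": [0, 0, 0], "grip": 0.2}
    - {"slide": [0, -0.001, 0], "rot": [0, 0, 0], "grip": 0.2}
    - {"slide": [0, -0.001, 0], "rot": [0, 0, 0], "grip": 0.2}
    - {"slide": [0, -0.001, 0], "rot": [0, 0, 0], "grip": 0.2}
    - {"slide": [0, 0, 0], "rot": [0, 0, 0], "grip": 0.2}
    - {"slide": [0, 0, 0], "rot": [0, 0, 0], "grip": 0.2}
    - {"slide": [0, 0, 0], "rot": [0, 0, 0], "grip": 0.2}
    - {"slide": [0, 0, 0], "rot": [0, 0, 0], "grip": 0.2}

```text
time: 20.2
ee_pos: [0.5457, -0.2116, 0.0843]
eef_rot: [-0.029, 1.0, -0.001, 0.0]
ft_force: [-0.9, -6.6, 2.6]
width: 0.0359
grip_force: 40.0
```

```bash
python3 -c "
from h import *
st()"
```

```text
t 20.2 ee [ 0.5457 -0.2116  0.0843] yaw -176.69 toolz [ 6.0e-04 -1.4e-03 -1.0e+00] split xy -0.0007 0.0122 F [-0.9 -6.6  2.6] T [-1.29 -0.17 -0.07] w 0.0359
```

Emit:
arm_command:
  steps:
    - {"slide": [0, -0.001, 0], "rot": [0, 0, 0], "grip": 0.2}
    - {"slide": [0, -0.001, 0], "rot": [0, 0, 0], "grip": 0.2}
    - {"slide": [0, -0.001, 0], "rot": [0, 0, 0], "grip": 0.2}
    - {"slide": [0, 0, 0], "rot": [0, 0, 0], "grip": 0.2}
    - {"slide": [0, 0, 0], "rot": [0, 0, 0], "grip": 0.46}
    - {"slide": [0, 0, 0], "rot": [0, 0, 0], "grip": 0.5}
    - {"slide": [0, 0, 0], "rot": [0, 0, 0], "grip": 0.52}
    - {"slide": [0, 0, 0], "rot": [0, 0, 0], "grip": 0.52}

```text
time: 21.2
ee_pos: [0.5454, -0.2134, 0.0839]
eef_rot: [-0.029, 1.0, 0.0, -0.0]
ft_force: [0.3, -0.4, 0.0]
width: 0.0449
grip_force: 0.0
```

```bash
python3 -c "
from h import *
st()"
```

```text
t 21.2 ee [ 0.5454 -0.2134  0.0839] yaw -176.64 toolz [-2.e-04  2.e-04 -1.e+00] split xy -0.001 0.0105 F [ 0.3 -0.4  0. ] T [ 0.11 -0.16 -0.01] w 0.0449
```

Emit:
arm_command:
  steps:
    - {"slide": [0, 0.0015, 0.005], "rot": [0, 0, 0], "grip": 0.52}
    - {"slide": [0, 0, 0.01], "rot": [0, 0, 0], "grip": 0.52}
    - {"slide": [0, 0, 0.02], "rot": [0, 0, 0], "grip": 0.52}
    - {"slide": [0, 0, 0.02], "rot": [0, 0, 0], "grip": 0.52}
    - {"slide": [0, 0, 0.03], "rot": [0, 0, 0], "grip": 0.52}
    - {"slide": [0.02, 0, 0.03], "rot": [0, 0, 0], "grip": 0.52}
    - {"slide": [0.03, 0, 0.03], "rot": [0, 0, 0], "grip": 0.52}
    - {"slide": [0.03, 0, 0.02], "rot": [0, 0, 0], "grip": 0.52}

```text
time: 22.2
ee_pos: [0.6266, -0.2123, 0.2525]
eef_rot: [-0.029, 1.0, -0.001, 0.001]
ft_force: [0.3, -0.1, -0.6]
width: 0.0453
grip_force: 0.0
```

```bash
python3 - <<'E'
from h import *
import pickle
st()
p=eyes.camera("wrist"); pickle.dump(p,open("w5.pkl","wb"))
a=np.radians(3.4); ey=np.array([-np.sin(a),np.cos(a)]); ex=np.array([np.cos(a),np.sin(a)]); O=np.array([.54705,-.2238])
Q=lambda x,y,z: proj(p,[*(O+x*ex+y*ey),z])[0]
c=Q(0,.012,.078).round().astype(int); x0,y0=max(c[0]-100,0),max(c[1]-75,0); print(x0,y0)
print([(n,((Q(*v)-[x0,y0])*4).round()) for n,v in dict(barL=(-.012,-.042,.078),barR=(-.012,.066,.078),gripL=(0,-.006,.12),gripR=(0,.03,.12),ear=(0,.072,.078),hook0=(0,.071,.087)).items()])
cv2.imwrite("pics/w5c.png",cv2.resize(p["pixels"][y0:y0+150,x0:x0+200,::-1],(800,600),interpolation=cv2.INTER_CUBIC))
E
```

```text
t 22.2 ee [ 0.6266 -0.2123  0.2525] yaw -176.68 toolz [ 0.0028 -0.001  -1.    ] split xy 0.0801 0.0068 F [ 0.3 -0.1 -0.6] T [ 0.08 -0.2  -0.02] w 0.0453
224 39
[('barL', array([221., 258.])), ('barR', array([580., 258.])), ('gripL', array([335., 294.])), ('gripR', array([469., 294.])), ('ear', array([598., 300.])), ('hook0', array([600., 298.]))]
```

View pics/w5c.png

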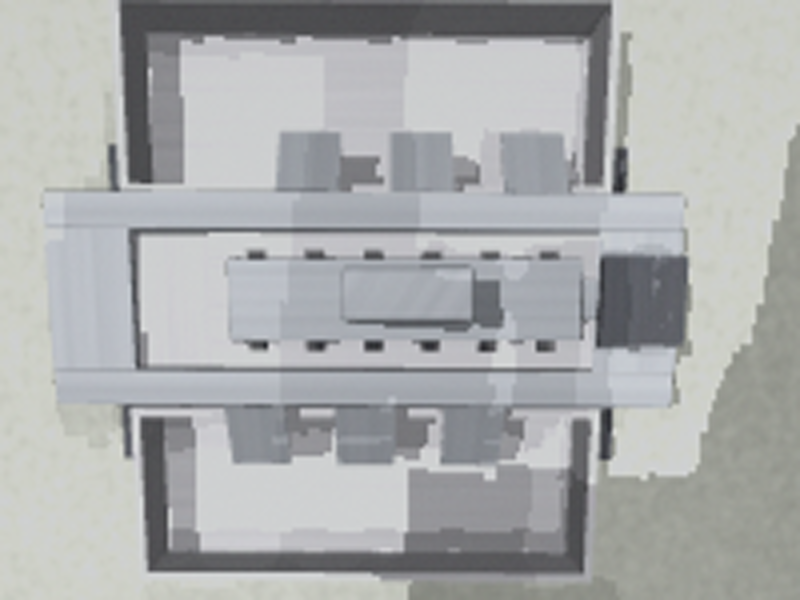

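The crop shows the comb home. The crossbar (228–582) is centred in the rack, the slot ends show evenly on both sides, the grip is upright, and the ear is under the hook (600–687). The edges match the predicted stop position, so I'm handing in.

```bash
python3 -c "
from bench import order
print(order.close_job())"
```

```text
the job is handed in; nothing more can be done
None
```

The steel comb is in the splitter with all six teeth home, the rack is slid to its hook-side stop with the ear under the hook, and the job was handed in at about 22 s; no verdict came back.

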